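# Take the hold-down roller out of its head and stand it on end

### The job

The hold-down roller is due for a change: flip its cam lever fully open, work the axle off its safety lips and lower the roller out of the bottom of the slots, keeping hold of it all the way down, and lay it on the bench clear of the head and let go. Then take it up again another way and stand it upright on its axle end on the rubber mat with the two spare rollers, so that the tyre gets no flat. Leave the lever open, and leave the spares and the other loose things where they are.

Things in the scene. Friction and masses are not known exactly. Their poses are not given: they have to be found in the camera images.
- roller_head: Fixed grey steel fork on a post. Origin on the bench straight below the axle in its notches; own x points back to the 40 mm post (x=132, top z=184; foot plate x=57..208), y to its left, z up; the fork opens to -x, to the robot. Cheeks: 8 mm plates, y=+-(59..67), x=-56..104, z=114..163 (mm; ear on the left one to z=169). Between them, in front of a cross-member at x=82, it is open above and below.
- axle_notch (a point): Where the axle's centre rests: head frame x=0, y=0, z=135 mm. In both cheeks the axle lies on a safety lip (underside z=114 mm) with a 4 mm upturned toe in front, x=-12.5..-17 mm; the slot's closed top lets it rise 8 mm. To leave, it must rise more than 4, less than 8 mm, with the lever open, then come forward to the drop-out.
- drop_out (a point): Head frame x=-30, y=0, z=135 mm: from here both slots run straight down and out. They are 27 mm long here (x=-17..-44 mm) for the 20 mm axle, between the toe and a 12 mm nose (x=-44..-56, lower end z=119 mm). The axle is clear of the head once its centre is below z=102 mm; it can then come forward under the nose.
- roller: The roller in the head: rubber tyre 52 mm in diameter, 110 mm long, on a 20 mm steel axle, stubs 23 mm long, 156 mm over all; 0.27 to 0.53 kg; both ends alike. Origin at its centre, own y along the axle (at the start the head's y, level). 4 mm of play to each cheek. The rubber does not roll by itself when laid down gently on the bench.
- cam_lever (a joint): Angle of the cam lever (rad): 0 closed, the lever pointing level to the head's -x, the eccentric at its root holding down the left axle end; grows as it swings up and back over the top; end stop 2.2, fully open from 1.9. Starts at 0 to 0.3, locking. Stiff hinge (0.22 N m): it stays where it is left.
- lever_pivot (a point): Pivot of the cam lever, outside the left cheek: head frame x=0, y=83.5, z=161 mm. The lever turns about the head's y through this point.
- lever_grip (a point): Middle of the lever's grip: a dark steel paddle 44 mm long, 22 mm wide, 11 mm thick (thickness along the head's y), 86 mm from the pivot, moving with the lever. When the lever is level it stands clear in front of the fork's nose.
- mat: Fixed black rubber mat, 210 mm along its x, 180 mm along its y, 4 mm thick; origin at the centre of its underside. The spares stand along its left edge, at about x=70, y=56 mm and x=0, y=56 mm of its frame; the rest is free. A roller standing on end on it has its centre at z=82 mm.
- spare_a: Spare roller with a rubber tyre, same size as the roller, standing loose on end on the mat; origin at its centre. Easily knocked over.
- spare_b: Spare roller with a bare steel face, same size, standing loose on end on the mat beside the other; origin at its centre. Easily knocked over.
- sanding_block: Bystander: cork sanding block, 56 x 100 x 29 mm, loose on the bench right of the head; origin under its centre.
- offcut: Bystander: steel tube offcut, 90 mm long and 27 mm thick, lying loose on the bench farther right; origin under its centre.

How it is judged:
By the outcome, as a careful person would: the job done as asked, in the order asked, and still so for the second after the job is handed in, with the robot touching nothing.
It also fails if it takes over 64 s, if anything falls off the work surface, if the arm or the gripper's body presses on something with over 40 N, if the wrist force passes 120 N, or if a joint passes its speed limit or range.

### The arm

A 6-joint arm with a two-finger parallel gripper is mounted at the origin on a cart in front of the work surface, level with it; the furniture and walls round the work are solid. World frame = base frame: x ahead of the robot, y to its left, z up, the work surface at z = 0. Lengths are in m, angles in degrees, forces in N, time in s.
With the tool pointing down it reaches from about 0.35 to 0.875 m from the base axis. Payload 4.2 kg.
Tool frame: the origin (TCP) lies midway between the tips of the shut fingers; the grasp point (between the pads) lies 19 mm behind it; z points along the fingers, y is the direction in which the jaws open and shut (so a half turn about z gives the same grasp; the last joint's range is limited). The gripper opens to 87 mm and grips with 3 to 60 N. Pads are 19 mm wide; open, the fingers measure 117 mm over their backs; the gripper's body (75 mm by 190 mm) begins 51 mm behind the grasp point.
Start: joints at [90.791, 22.042, 0.453, 0, -68.411, -14.817], TCP at [0.151, 0.606, 0.223] pointing down, gripper open.
Joint ranges: [-179.83, 179.83], [-69.29, 118.12], [-61.27, 80.66], [-181.25, 117.63], [-171.15, -9.14], [-177.46, 177.46]. Speed limits (degrees/s): [159.86, 159.86, 180, 180, 180, 180].

### API

Orientations are given as a 3x3 rotation matrix whose columns are the frame's x, y, z axes.
In Python, from station import r gives the robot as it stands.
- The arm moves only by the tool carry_out, never from a script. Its argument "steps" is a list of rows, each a list of 2 entries, a list of its own where there are three numbers: the shift along the tool's x, y, z in cm, then the turn about the tool's z in degrees. In form: [[[x, y, z], twist], ...]. A call has 1 to 20 rows; each row is the pose to reach, as a shift and turn from the pose measured when the call began, along the tool's axes at that moment; what a row does not reach only later rows make up. A row lasts 1/10 s, in which the tool goes at most 50 mm and 8.59 degrees, less where a joint would pass 70% of its speed; a pose out of reach is approached as far as the arm can. A call with a gripper value outside its range is refused whole. "gripper" is the gripper's target within -1 to 1 (fully open at 1, half-way at 0, shut at -1), set as the call begins (left out, the last holds). The fingers move at their own pace and stop on an object; the grip force is fixed at half the most. Time passes only in rows, so rows that repeat a pose let the fingers close. It gives the time, the measured TCP pose, the force and the opening at its end, in the units of the state.
- r.sense(): the state, without advancing time (a new reading comes with each control period).
- r.capture(name): name is "scene" or "top" or "wrist"; returns the picture (420x560x3 uint8, red, green, blue); there is no depth.
- r.calibration(name): a dict with "camera_matrix" (3x3 intrinsics, pixels), "world_from_camera" (4x4, takes a point from camera to world coordinates). Camera axes: x right, y up, looking along -z (the intrinsics and any distortion apply to the point x, -y, -z); pixel columns grow to the right and rows downward; lengths in m; the calibration is good to about 2 mm. A picture is of the moment at which its call begins: read the wrist's pose just before it. calibration takes no time and is no camera call; for the wrist camera it gives the pose at the moment of the call.
- r.finish_job(): hands the job in, once; it reports no verdict.
Trained networks look in the newest picture that a camera, given by its name, has taken for a name from the list of things; names that differ only in an ending like _2 or _b are one class to them, and where a whole thing is asked for, a point or a joint stands for the part that bears it (a point fixed in the world has none). Each returns a list of dicts, best first, with "confidence" (0 to 1); they miss things now and then, are a little off and sometimes report something else, mostly with a low value. They report only what shows in the picture. A call takes as long as a camera call.
- r.cut_out(camera, target): "pixels" (420x560 bool, what is visible of it).
- r.place_of(camera, target): "centre" ([x, y, z] in m, in world coordinates, good to about 4 mm: a listed point, or the origin of a listed thing).
The state is a dict: "time_s": time; "joints": joint angles; "joint_velocities": joint speeds; "effort": joint torques, N m; "tcp_pos": TCP position; "ee_rot": TCP orientation; "wrist_force": force on the tool from outside, world axes, zero at the start; "moment": the same for the moment, N m; "gripper_width": opening from 0.0 (shut) to 1.0 (fully open).
Only numpy, scipy, OpenCV 4.12 (cv2) and the standard library are available. Lean on these libraries where they do the work, as an engineer would, in place of code of your own. Each camera call takes 0.05 s, during which the arm holds its last target. There are 200 camera calls.

## Working session

There is one attempt and no reset: what is moved stays moved. The work goes in short steps, Python scripts to look and compute and a tool call to move; the robot and the scene stay as the last step left them, time stands still between calls to the robot, and variables do not carry over. Pictures are saved under pics/ and viewed, about 8 in all and at most 12, crops included, and the job is handed in when it is done.

Besides the shell and the picture viewer there is one more tool, called after "Call:" by a JSON object that holds its "api" and its "payload". carry_out: Moves the arm, as the interface text tells. Its arguments: {"type":"object","properties":{"steps":{"type":"array","items":{"type":"array"}},"gripper":{"type":"number"}},"required":["steps"]}

```bash
ls; mkdir -p pics; python3 - <<'E'
from station import r
import cv2,numpy as np
s=r.sense();print(s)
for c in ("scene","top"):
    im=r.capture(c);cv2.imwrite(f"pics/{c}0.png",im[:,:,::-1])
    for t in ("roller_head","axle_notch","drop_out","roller","lever_pivot","lever_grip","mat","spare_a","spare_b","sanding_block","offcut"):
        try: print(c,t,[(np.round(d["centre"],3).tolist(),round(d["confidence"],2)) for d in r.place_of(c,t)][:3])
        except Exception as e: print(c,t,e)
a=cv2.imread("pics/scene0.png");b=cv2.imread("pics/top0.png")
cal=r.calibration("top");print(cal)
print(r.calibration("scene"))
E
```

```text
pics
{'time_s': 0.0, 'joints': array([ 9.07901220e+01,  2.20913773e+01,  3.78686571e-01, -3.06552514e-02,
       -6.84103908e+01, -1.48185469e+01]), 'joint_velocities': array([ 0.11947913, -0.00531154,  0.08456641,  0.04237755,  0.06090811,
       -0.03821079]), 'effort': array([-6.31109397e-04, -3.90661168e+01,  1.87400687e+01,  4.21973169e+00,
        1.09671257e-02, -1.99555925e-04]), 'tcp_pos': array([0.15130835, 0.60577804, 0.22144133]), 'ee_rot': array([[ 9.70127734e-01, -2.42594232e-01, -4.67829173e-04],
       [-2.42594674e-01, -9.70125343e-01, -2.15478385e-03],
       [ 6.88851968e-05,  2.20390844e-03, -9.99997569e-01]]), 'wrist_force': array([-0.03913027, -0.04125131, -0.07174917]), 'moment': array([-0.0031245 , -0.022108  , -0.05052972]), 'gripper_width': 0.9972549553333943}
scene roller_head [([0.632, 0.153, -0.003], 0.91), ([0.6, 0.159, 0.138], 0.56)]
scene axle_notch [([0.629, 0.157, 0.138], 0.78)]
scene drop_out [([0.599, 0.156, 0.135], 0.83), ([0.562, 0.254, 0.165], 0.61)]
scene roller [([0.629, 0.154, 0.136], 0.88), ([0.4, -0.111, -0.002], 0.26)]
scene lever_pivot [(
[... 1203 characters left out ...]
_from_camera': array([[ 0.02399966,  0.99390071, -0.10763551,  0.38989661],
       [-0.99969898,  0.02440859,  0.00248314,  0.08307696],
       [ 0.00509523,  0.10754352,  0.99418732,  1.25666858],
       [ 0.        ,  0.        ,  0.        ,  1.        ]])}
{'camera_matrix': array([[535.60706523,   0.        , 280.40137216],
       [  0.        , 535.60706523, 212.03315044],
       [  0.        ,   0.        ,   1.        ]]), 'world_from_camera': array([[ 0.65400815,  0.30895474, -0.69052176, -0.42719762],
       [-0.75629078,  0.28784734, -0.58751014, -0.73144678],
       [ 0.01725082,  0.90647166,  0.42191413,  0.71031371],
       [ 0.        ,  0.        ,  0.        ,  1.        ]])}
```

View pics/scene0.png

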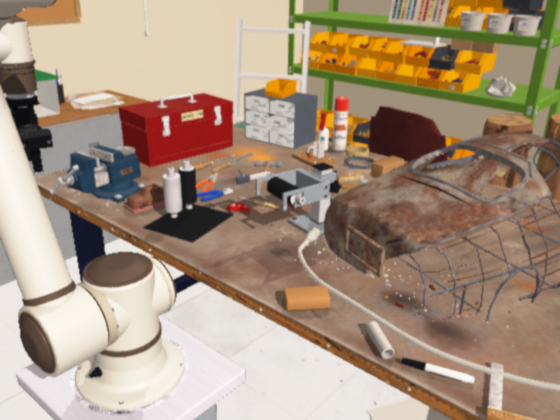

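View pics/top0.png

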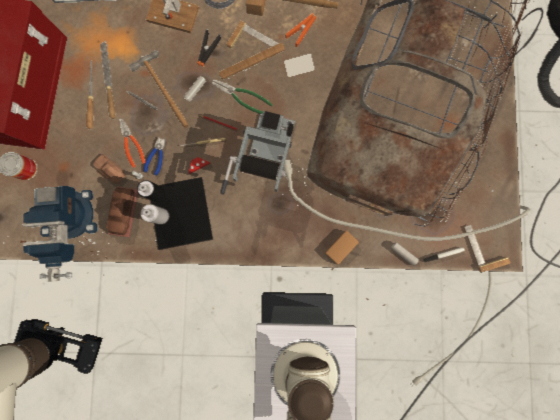

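The scene view shows the head at about (300,190) and the spares at (172,192) and (188,185). In the top view the head is at (265,150) with its lever at about (230,170), and the mat is at (182,213). Head yaw is about -14°, already matching the tool. Next I'll go above the head for a close look.

Call:
{"api": "carry_out", "payload": {"steps": [[[0,0,-5],0],[[0,0,-10],0],[[5,3,-15],0],[[50,30,-19],0],[[50,30,-19],0],[[50,30,-19],0],[[50,30,-19],0],[[50,30,-19],0],[[50,30,-19],0],[[50,30,-19],0],[[50,30,-19],0],[[50,30,-19],0],[[50,30,-19],0],[[50,30,-19],0],[[50,30,-19],0],[[50,30,-19],0],[[50,30,-19],0],[[50,30,-19],0]], "gripper": 0}}

```text
time_s: 3.0
tcp_pos: [0.563, 0.1951, 0.4128]
ee_rot: [[0.971, -0.24, 0.0], [-0.24, -0.971, 0.0], [0.0, -0.0, -1.0]]
wrist_force: [-0.0, -0.1, -0.5]
gripper_width: 0.496
```

```bash
python3 - <<'E'
from station import r
import cv2,numpy as np
s=r.sense();print(s["time_s"],s["tcp_pos"],s["ee_rot"],s["joints"])
cal=r.calibration("wrist");print(cal)
im=r.capture("wrist");cv2.imwrite("pics/w1.png",im[:,:,::-1])
for t in ("roller_head","axle_notch","drop_out","roller","lever_pivot","lever_grip"):
    print(t,[(np.round(d["centre"],4).tolist(),round(d["confidence"],2)) for d in r.place_of("wrist",t)][:2])
for t in ("roller","lever_grip"):
    for d in r.cut_out("wrist",t)[:1]:
        p=d["pixels"];c,(w,h),a=cv2.minAreaRect(np.argwhere(p)[:,::-1].astype(np.float32));print(t,d["confidence"],p.sum(),c,w,h,a)
E
```

```text
3.0 [0.5630015  0.1950991  0.41279066] [[ 9.70659248e-01 -2.40459144e-01  1.56080934e-04]
 [-2.40459177e-01 -9.70659220e-01  2.50854849e-04]
 [ 9.11810556e-05 -2.81025672e-04 -9.99999956e-01]] [ 3.46658926e+01  1.56515832e+01  1.76512129e+01 -6.73895954e-03
 -9.19840992e+01  4.14202309e+01]
{'camera_matrix': array([[291.29590204,   0.        , 281.96455725],
       [  0.        , 291.29590204, 206.95655085],
       [  0.        ,   0.        ,   1.        ]]), 'world_from_camera': array([[-2.39868563e-01,  9.35225244e-01,  2.60416618e-01,
         6.34406001e-01],
       [-9.70805211e-01, -2.30922156e-01, -6.49014683e-02,
         1.77882252e-01],
       [-5.61524609e-04, -2.68381631e-01,  9.63312506e-01,
         5.74283421e-01],
       [ 0.00000000e+00,  0.00000000e+00,  0.00000000e+00,
         1.00000000e+00]])}
roller_head []
axle_notch [([0.503, 0.4187, -0.0023], 0.63)]
drop_out []
roller [([0.6281, 0.1511, 0.134], 0.69)]
lever_pivot [([0.649, 0.2336, 0.1618], 0.86)]
lever_grip [([0.568, 0.2562, 0.1589], 0.88)]
roller 0.62 3029 (304.57080078125, 123.74882507324219) 37.14484405517578 95.03680419921875 89.04515838623047
lever_grip 0.56 759 (242.83384704589844, 159.50921630859375) 82.87220764160156 15.808955192565918 86.8201675415039
```

View pics/w1.png

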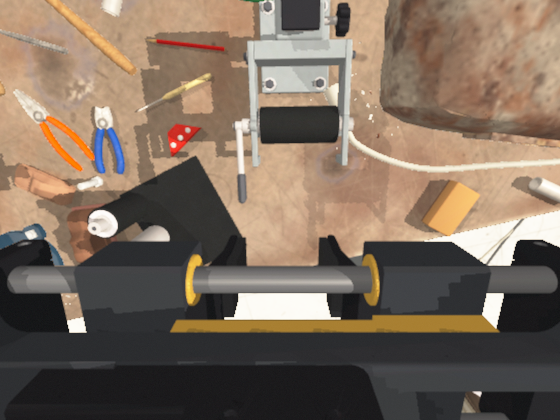

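The wrist view shows the roller at (304,124), the lever hub at (243,126) and the paddle at (242,187). Head yaw is about -14.2°, within 0.5° of the tool, and the paddle is nearly level. I'll grip the paddle across its thickness.

Call:
{"api": "carry_out", "payload": {"steps": [[[-1.1,-6,5],0],[[-1.1,-6,10],0],[[-1.1,-6,14],0],[[-1.1,-6,18],0],[[-1.1,-6,21],0],[[-1.1,-6,24],0],[[-1.1,-6,26.5],0],[[-1.1,-6,26.5],0],[[-1.1,-6,26.5],0],[[-1.1,-6,26.5],0]]}}

```text
time_s: 4.45
tcp_pos: [0.5687, 0.2559, 0.1497]
ee_rot: [[0.97, -0.242, 0.003], [-0.242, -0.97, 0.002], [0.003, -0.003, -1.0]]
wrist_force: [-0.0, -0.4, 1.2]
gripper_width: 0.504
```

Call:
{"api": "carry_out", "payload": {"steps": [[[0,0,0],0],[[0,0,0],0],[[0,0,0],0],[[0,0,0],0],[[0,0,0],0],[[0,0,0],0]], "gripper": -1}}

```text
time_s: 5.05
tcp_pos: [0.5683, 0.2543, 0.1497]
ee_rot: [[0.971, -0.241, 0.002], [-0.241, -0.971, -0.001], [0.002, 0.001, -1.0]]
wrist_force: [-0.8, -4.4, 1.6]
gripper_width: 0.13
```

Call:
{"api": "carry_out", "payload": {"steps": [[[0.3,0,-1.7],0],[[1.0,0,-3.3],0],[[1.95,0,-4.7],0],[[3.2,0,-5.9],0],[[4.6,0,-6.8],0],[[6.2,0,-7.4],0],[[7.85,0,-7.7],0],[[9.5,0,-7.6],0],[[11.2,0,-7.2],0],[[12.4,0,-6.7],0],[[13.1,0,-6.3],0],[[13.1,0,-6.3],0],[[13.1,0,-6.3],0]]}}

```text
time_s: 6.35
tcp_pos: [0.6985, 0.2241, 0.2157]
ee_rot: [[0.971, -0.24, 0.011], [-0.24, -0.971, 0.002], [0.01, -0.005, -1.0]]
wrist_force: [5.7, 1.8, 5.4]
gripper_width: 0.114
```

```bash
python3 - <<'E'
from station import r
import cv2,numpy as np
for c in ("scene","top"):
    im=r.capture(c)
    if c=="scene": cv2.imwrite("pics/s1.png",cv2.resize(im[130:280,200:420,::-1],None,fx=3,fy=3,interpolation=cv2.INTER_CUBIC))
    for t in ("lever_pivot","lever_grip","roller"):
        print(c,t,[(np.round(d["centre"],4).tolist(),round(d["confidence"],2)) for d in r.place_of(c,t)][:2])
E
```

```text
scene lever_pivot [([0.6458, 0.2386, 0.1598], 0.66)]
scene lever_grip [([0.68, 0.2285, 0.2431], 0.75), ([0.5009, 0.4177, 0.0011], 0.16)]
scene roller [([0.628, 0.1526, 0.1375], 0.56)]
top lever_pivot [([0.6475, 0.241, 0.1578], 0.79)]
top lever_grip [([0.6838, 0.2283, 0.2381], 0.63)]
top roller [([0.6273, 0.1511, 0.1344], 0.73)]
```

View pics/s1.png

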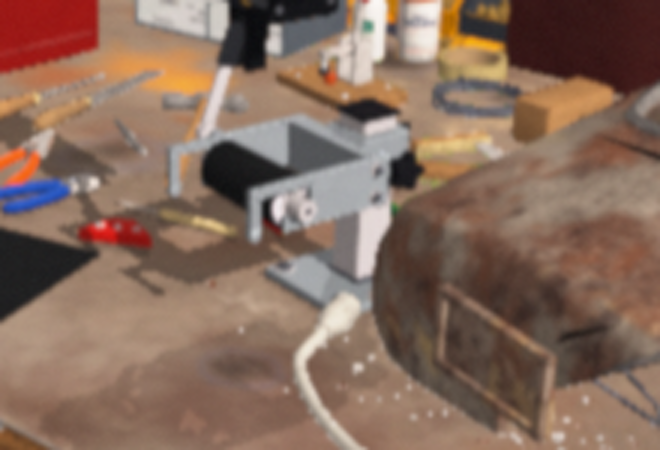

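The lever reads about 2.0 to 2.17 rad. I'll nudge it to the stop, release and back off upward.

Call:
{"api": "carry_out", "payload": {"steps": [[[0.5,0,0.3],0],[[0.6,0,0.4],0],[[0.6,0,0.4],0]]}}

```text
time_s: 7.05
tcp_pos: [0.7049, 0.2227, 0.2126]
ee_rot: [[0.971, -0.24, 0.013], [-0.24, -0.971, 0.003], [0.012, -0.005, -1.0]]
wrist_force: [0.8, 0.9, 4.7]
gripper_width: 0.117
```

Call:
{"api": "carry_out", "payload": {"steps": [[[0.4,0,0.3],0],[[0.4,0,0.3],0],[[0.4,0,0.3],0],[[0.4,0,0.3],0],[[0.4,0,-4],0],[[0.4,0,-8],0],[[0.4,0,-12],0],[[0.4,0,-16],0],[[-6,3,-19],0],[[-6,3,-19],0],[[-6,3,-19],0]], "gripper": 0}}

```text
time_s: 8.15
tcp_pos: [0.6354, 0.2071, 0.4066]
ee_rot: [[0.971, -0.239, 0.019], [-0.24, -0.971, 0.005], [0.017, -0.01, -1.0]]
wrist_force: [-1.3, -0.7, 0.8]
gripper_width: 0.501
```

```bash
python3 - <<'E'
from station import r
import cv2,numpy as np
s=r.sense();print(s["time_s"],s["tcp_pos"],s["joints"])
for c in ("scene","top","wrist"):
    im=r.capture(c)
    if c=="wrist": cv2.imwrite("pics/w2.png",im[:,:,::-1])
    for t in ("lever_pivot","lever_grip","roller","axle_notch"):
        print(c,t,[(np.round(d["centre"],4).tolist(),round(d["confidence"],2)) for d in r.place_of(c,t)][:2])
E
```

```text
8.15 [0.63543412 0.20709173 0.40655085] [ 32.03276953  23.16534807  27.5333648    0.31430622 -93.28417211
  44.13127839]
scene lever_pivot [([0.6474, 0.2371, 0.1616], 0.67)]
scene lever_grip [([0.686, 0.2273, 0.2429], 0.53), ([0.6461, 0.2376, 0.1617], 0.28)]
scene roller []
scene axle_notch [([0.6261, 0.1596, 0.1373], 0.67)]
top lever_pivot [([0.651, 0.2359, 0.1598], 0.81), ([0.6339, 0.1548, 0.1357], 0.53)]
top lever_grip [([0.6899, 0.2263, 0.235], 0.59)]
top roller [([0.6316, 0.1528, 0.135], 0.87)]
top axle_notch [([0.6308, 0.1535, 0.1368], 0.64)]
wrist lever_pivot [([0.6492, 0.2356, 0.1623], 0.91)]
wrist lever_grip [([0.6851, 0.2256, 0.2355], 0.76)]
wrist roller [([0.6291, 0.1504, 0.1336], 0.62)]
wrist axle_notch [([0.629, 0.1527, 0.1333], 0.28)]
```

View pics/w2.png

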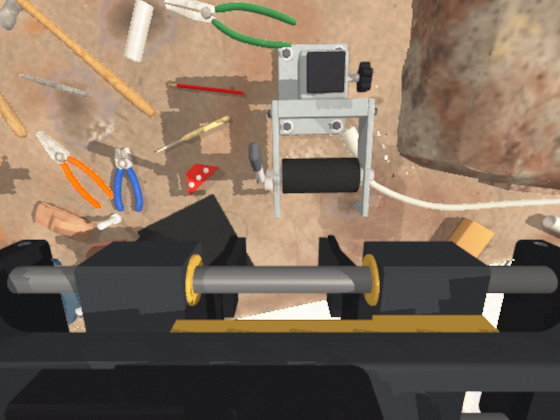

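The view shows the lever thrown back: hub at (268,183), paddle at (255,155). The three cameras give about 2.04 rad, which counts as fully open. The roller is at (320,175) and head origin is about (0.630, 0.152). Next I'll twist 90° and come down over the tyre.

Call:
{"api": "carry_out", "payload": {"steps": [[[0.3,5.8,0],8.5],[[0.3,5.8,0],17],[[0.3,5.8,2],25.5],[[0.3,5.8,4],34],[[0.3,5.8,6],42.5],[[0.3,5.8,8],51],[[0.3,5.8,9],59.5],[[0.3,5.8,10],68],[[0.3,5.8,11],76.5],[[0.3,5.8,12],85],[[0.3,5.8,13],90.3],[[0.3,5.8,16],90.3],[[0.3,5.8,19],90.3],[[0.3,5.8,22],90.3],[[0.3,5.8,22],90.3],[[0.3,5.8,22],90.3]], "gripper": 1}}

```text
time_s: 10.5
tcp_pos: [0.6293, 0.151, 0.1819]
ee_rot: [[-0.245, -0.969, 0.013], [-0.97, 0.245, 0.002], [-0.005, -0.012, -1.0]]
wrist_force: [0.2, 0.7, 0.9]
gripper_width: 0.998
```

```bash
python3 - <<'E'
from station import r
import cv2,numpy as np
s=r.sense();print(s["time_s"],s["tcp_pos"],s["joints"],s["gripper_width"])
R=s["ee_rot"];print(R)
for c in ("wrist","top"):
    im=r.capture(c)
    if c=="wrist": cv2.imwrite("pics/w3.png",im[:,:,::-1])
    for t in ("roller","axle_notch"):
        print(c,t,[(np.round(d["centre"],4).tolist(),round(d["confidence"],2)) for d in r.place_of(c,t)][:2])
d=np.array([.630,.1518,.117])-s["tcp_pos"];print(R.T@d)
E
```

```text
10.5 [0.62929499 0.15102557 0.18194684] [ 27.91968185  25.43788845  -0.28846293   0.2948265  -63.56845403
 -42.23459107] 0.9982389140564126
[[-0.24502709 -0.96942857  0.01303717]
 [-0.96950417  0.24506897  0.00169381]
 [-0.00483703 -0.01222456 -0.99991358]]
wrist roller [([0.6309, 0.1525, 0.136], 0.66)]
wrist axle_notch []
top roller [([0.6301, 0.1542, 0.1362], 0.68), ([0.4982, 0.4169, 0.0027], 0.46)]
top axle_notch []
[-0.00060941  0.00030028  0.06495173]
```

View pics/w3.png

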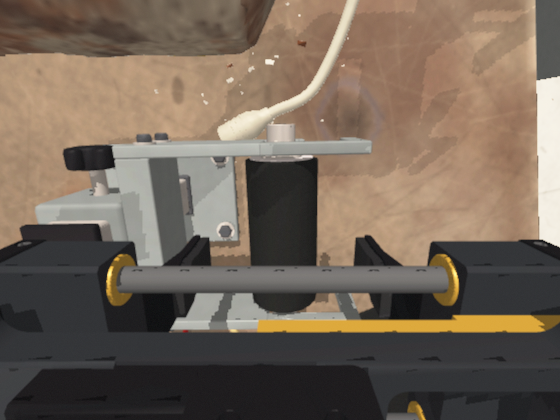

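The roller at (283,230) is centred between the fingers at (199,260) and (365,260) and square to the jaws. I'll descend and grip.

Call:
{"api": "carry_out", "payload": {"steps": [[[-0.1,0,3],0],[[-0.1,0,5],0],[[-0.1,0,6.5],0],[[-0.1,0,6.5],0],[[-0.1,0,6.5],0],[[-0.1,0,6.5],0]]}}

```text
time_s: 11.4
tcp_pos: [0.6315, 0.1529, 0.1195]
ee_rot: [[-0.245, -0.969, 0.018], [-0.969, 0.245, 0.005], [-0.009, -0.016, -1.0]]
wrist_force: [-0.4, 0.1, 0.1]
gripper_width: 0.995
```

Call:
{"api": "carry_out", "payload": {"steps": [[[0,0,0],0],[[0,0,0],0],[[0,0,0],0],[[0,0,0],0],[[0,0,0],0],[[0,0,0],0]], "gripper": -1}}

```text
time_s: 12.0
tcp_pos: [0.6313, 0.1528, 0.1195]
ee_rot: [[-0.245, -0.969, 0.017], [-0.969, 0.245, 0.004], [-0.008, -0.015, -1.0]]
wrist_force: [-0.9, -0.5, 0.3]
gripper_width: 0.59
```

Call:
{"api": "carry_out", "payload": {"steps": [[[0,0,-0.2],0],[[0,0,-0.4],0],[[0,0,-0.6],0],[[0,0,-0.6],0],[[0,0,-0.6],0]]}}

```text
time_s: 12.5
tcp_pos: [0.6311, 0.1528, 0.1253]
ee_rot: [[-0.245, -0.969, 0.017], [-0.969, 0.245, 0.004], [-0.008, -0.015, -1.0]]
wrist_force: [-0.1, -0.5, -3.6]
gripper_width: 0.59
```

Call:
{"api": "carry_out", "payload": {"steps": [[[0,0.7,-0.02],0],[[0,1.4,-0.03],0],[[0,2.1,-0.04],0],[[0,2.7,-0.05],0],[[0,3.0,-0.05],0],[[0,3.0,-0.05],0],[[0,3.0,-0.05],0]]}}

```text
time_s: 13.2
tcp_pos: [0.6021, 0.1603, 0.1256]
ee_rot: [[-0.245, -0.969, 0.017], [-0.969, 0.245, 0.004], [-0.009, -0.016, -1.0]]
wrist_force: [-0.4, 0.3, -3.5]
gripper_width: 0.589
```

Call:
{"api": "carry_out", "payload": {"steps": [[[0,0.0,0.8],0],[[0,0.05,1.6],0],[[0,0.05,2.4],0],[[0,0.1,3.2],0],[[0,0.1,4.0],0],[[0,0.1,4.8],0],[[0,0.1,5.3],0],[[0,0.1,5.3],0]]}}

```text
time_s: 14.0
tcp_pos: [0.6015, 0.1605, 0.0714]
ee_rot: [[-0.245, -0.969, 0.015], [-0.969, 0.245, 0.004], [-0.007, -0.014, -1.0]]
wrist_force: [-0.3, -0.3, -3.9]
gripper_width: 0.591
```

The roller is down out of the slots with its axle at about z=0.087. I'll bring it forward and lower it to the bench.

Call:
{"api": "carry_out", "payload": {"steps": [[[0,1.5,0],0],[[0,4,0],0],[[0,7,0],0],[[0,10,0],0],[[0,13,0],0],[[0,15.5,0],0],[[0,15.5,1],0],[[0,15.5,2],0],[[0,15.5,3],0],[[0,15.5,4],0],[[0,15.5,4.8],0],[[0,15.5,5.2],0],[[0,15.5,5.5],0],[[0,15.5,5.5],0]]}}

```text
time_s: 15.4
tcp_pos: [0.4521, 0.1985, 0.0139]
ee_rot: [[-0.245, -0.969, 0.015], [-0.969, 0.245, 0.003], [-0.007, -0.014, -1.0]]
wrist_force: [-0.1, -0.2, -3.8]
gripper_width: 0.592
```

Call:
{"api": "carry_out", "payload": {"steps": [[[0,0,0.15],0],[[0,0,0.3],0],[[0,0,0.4],0],[[0,0,0.4],0]]}}

```text
time_s: 15.8
tcp_pos: [0.4524, 0.1987, 0.0105]
ee_rot: [[-0.245, -0.969, 0.016], [-0.969, 0.245, 0.003], [-0.007, -0.014, -1.0]]
wrist_force: [-1.8, -1.6, 2.5]
gripper_width: 0.591
```

Call:
{"api": "carry_out", "payload": {"steps": [[[0,0,0],0],[[0,0,0],0],[[0,0,0],0],[[0,0,0],0],[[0,0,-3],0],[[0,0,-7],0],[[-4,0,-11],0],[[-7,0,-15],0],[[-7,0,-15],0],[[-7,0,-15],0],[[-7,0,-15],0]], "gripper": 1}}

```text
time_s: 16.9
tcp_pos: [0.4661, 0.2649, 0.1595]
ee_rot: [[-0.246, -0.969, 0.013], [-0.969, 0.246, 0.002], [-0.005, -0.012, -1.0]]
wrist_force: [0.4, -0.6, -0.1]
gripper_width: 0.998
```

```bash
python3 - <<'E'
from station import r
import cv2,numpy as np
s=r.sense();print(s["time_s"],s["tcp_pos"],s["joints"][5],s["gripper_width"]);R=s["ee_rot"];print(R.round(4).tolist())
for c in ("wrist","top"):
    cal=r.calibration(c);K=cal["camera_matrix"];T=cal["world_from_camera"]
    im=r.capture(c)
    if c=="wrist": cv2.imwrite("pics/w4.png",im[:,:,::-1])
    for d in r.place_of(c,"roller")[:2]: print(c,np.round(d["centre"],4),d["confidence"])
    for d in r.cut_out(c,"roller")[:1]:
        p=np.argwhere(d["pixels"])[:,::-1].astype(float)
        ray=np.c_[(p[:,0]-K[0,2])/K[0,0],-(p[:,1]-K[1,2])/K[1,1],-np.ones(len(p))]@T[:3,:3].T
        X=T[:3,3]+ray*((.026-T[2,3])/ray[:,2])[:,None]
        (cx,sz,a)=cv2.minAreaRect((X[:,:2]*1000).astype(np.float32));print(c,d["confidence"],cx,sz,a, cv2.minAreaRect(p.astype(np.float32)))
    for n in ("mat","spare_a"):
        print(c,n,[(np.round(d["centre"],4).tolist(),round(d["confidence"],2)) for d in r.place_of(c,n)][:3])
E
```

```text
16.9 [0.46606442 0.2649028  0.15952252] -61.7956490711986 0.99832292819648
[[-0.2457, -0.9693, 0.0128], [-0.9693, 0.2457, 0.0016], [-0.0047, -0.0121, -0.9999]]
wrist [0.4537 0.199  0.0247] 0.85
wrist 0.98 (452.97265625, 200.30099487304688) (160.72604370117188, 51.88909149169922) 76.8792724609375 ((279.5, 126.0), (170.0, 55.0), 90.0)
wrist mat [([0.5012, 0.4197, 0.0002], 0.75)]
wrist spare_a []
top [0.4527 0.1974 0.0278] 0.58
top 0.65 (451.5538330078125, 195.4305419921875) (149.5159454345703, 49.06949996948242) 76.1971664428711 ((246.2923126220703, 228.76153564453125), (46.571773529052734, 15.34851360321045), 15.255120277404785)
top mat [([0.4992, 0.4141, -0.0], 0.96), ([0.5588, 0.4874, 0.0832], 0.72), ([0.4832, 0.4743, 0.0805], 0.23)]
top spare_a [([0.4858, 0.4753, 0.0814], 0.87), ([0.5595, 0.4907, 0.0839], 0.78)]
```

View pics/w4.png

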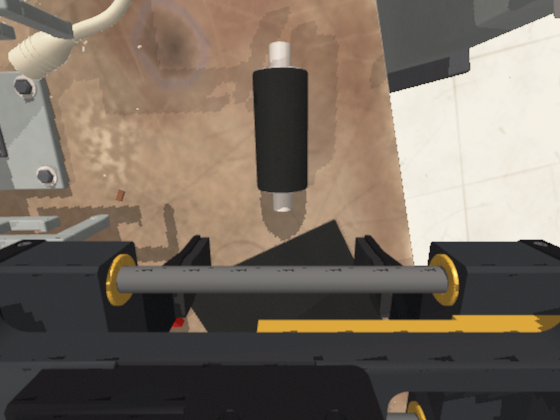

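The roller lies at (281,127) with stub ends at rows 43 and 211, parallel to the tool x axis. I'll fit its centre along the axle by projecting the model.

```bash
cat > fit.py <<'E'
from station import r
import numpy as np
def fit(c="wrist",yaw=-14.2,c0=(.453,.199)):
    cal=r.calibration(c);K=cal["camera_matrix"];T=cal["world_from_camera"]
    r.capture(c);m=r.cut_out(c,"roller")[0]["pixels"]
    ax=np.array([-np.sin(np.radians(yaw)),np.cos(np.radians(yaw)),0]);pe=np.array([ax[1],-ax[0],0])
    t=np.linspace(0,2*np.pi,60)
    def pts(s,q):
        out=[]
        for a,R in ((78,.01),(-78,.01),(55,.026),(-55,.026)):
            P=np.array([*c0,.026])+ax*(a/1000+s)+pe*q+R*(np.cos(t)[:,None]*pe+np.sin(t)[:,None]*np.array([0,0,1]))
            C=(P-T[:3,3])@T[:3,:3];out.append(np.c_[K[0,0]*C[:,0]/-C[:,2]+K[0,2],-K[1,1]*C[:,1]/-C[:,2]+K[1,2]])
        return np.vstack(out)
    ys,xs=np.nonzero(m)
    for s in np.arange(-.006,.0061,.002):
        p=pts(s,0);print(round(s,3),"model rows %.1f %.1f cols %.1f %.1f"%(p[:,1].min(),p[:,1].max(),p[:,0].min(),p[:,0].max()),"mask",ys.min(),ys.max()+1,xs.min(),xs.max()+1)
E
python3 -c "
from fit import *
fit()"
```

```text
-0.006 model rows 30.0 203.1 cols 252.9 309.4 mask 40 209 254 309
-0.004 model rows 32.6 205.0 cols 253.0 309.4 mask 40 209 254 309
-0.002 model rows 35.1 206.9 cols 253.0 309.3 mask 40 209 254 309
0.0 model rows 37.7 208.8 cols 253.1 309.3 mask 40 209 254 309
0.002 model rows 40.3 210.7 cols 253.2 309.2 mask 40 209 254 309
0.004 model rows 42.8 212.5 cols 253.2 309.1 mask 40 209 254 309
0.006 model rows 45.3 214.4 cols 253.3 309.1 mask 40 209 254 309
```

Call:
{"api": "carry_out", "payload": {"steps": [[[4,-0.2,0],0],[[8,-0.2,0],0],[[12,-0.2,1],0],[[13.7,-0.2,4],0],[[13.7,-0.2,7],0],[[13.7,-0.2,10],0],[[13.7,-0.2,12.5],0],[[13.7,-0.2,13.9],0],[[13.7,-0.2,14.3],0],[[13.7,-0.2,14.3],0],[[13.7,-0.2,14.3],0],[[13.7,-0.2,14.3],0]], "gripper": 0}}

```text
time_s: 18.7
tcp_pos: [0.4384, 0.1336, 0.018]
ee_rot: [[-0.245, -0.969, 0.017], [-0.969, 0.245, 0.005], [-0.009, -0.016, -1.0]]
wrist_force: [-0.1, 0.2, -0.2]
gripper_width: 0.497
```

Call:
{"api": "carry_out", "payload": {"steps": [[[0.2,0.2,0.05],0],[[0.25,0.25,0.1],0],[[0.25,0.25,0.1],0]]}}

```text
time_s: 19.0
tcp_pos: [0.4353, 0.1318, 0.0172]
ee_rot: [[-0.245, -0.969, 0.018], [-0.97, 0.245, 0.005], [-0.009, -0.016, -1.0]]
wrist_force: [0.9, 0.2, 0.3]
gripper_width: 0.497
```

Call:
{"api": "carry_out", "payload": {"steps": [[[0,0,0],0],[[0,0,0],0],[[0,0,0],0],[[0,0,0],0],[[0,0,0],0]], "gripper": -1}}

```text
time_s: 19.5
tcp_pos: [0.4354, 0.1318, 0.0172]
ee_rot: [[-0.245, -0.969, 0.018], [-0.97, 0.245, 0.005], [-0.009, -0.016, -1.0]]
wrist_force: [-0.4, -0.2, 0.2]
gripper_width: 0.216
```

Call:
{"api": "carry_out", "payload": {"steps": [[[-0.1,0,-0.7],0],[[-0.35,0,-1.5],0],[[-0.7,0,-2.3],0],[[-1.1,0,-3.1],0],[[-1.65,0,-4.1],0],[[-2.2,0,-4.9],0],[[-2.9,0,-5.7],0],[[-3.7,0,-6.6],0],[[-3.7,0,-6.6],0]]}}

```text
time_s: 20.4
tcp_pos: [0.4449, 0.1693, 0.0851]
ee_rot: [[-0.243, -0.97, 0.022], [-0.97, 0.243, 0.008], [-0.013, -0.019, -1.0]]
wrist_force: [1.0, 0.2, -3.9]
gripper_width: 0.219
```

```bash
python3 - <<'E'
from station import r
import cv2
s=r.sense();print(s["tcp_pos"],s["wrist_force"],s["moment"])
im=r.capture("scene");cv2.imwrite("pics/s2.png",cv2.resize(im[140:300,120:340,::-1],None,fx=3,fy=3,interpolation=cv2.INTER_CUBIC))
E
```

```text
[0.44487836 0.16932905 0.08512825] [ 0.99750313  0.18903851 -3.86430163] [-0.06471928 -0.00557206  0.03315412]
```

View pics/s2.png

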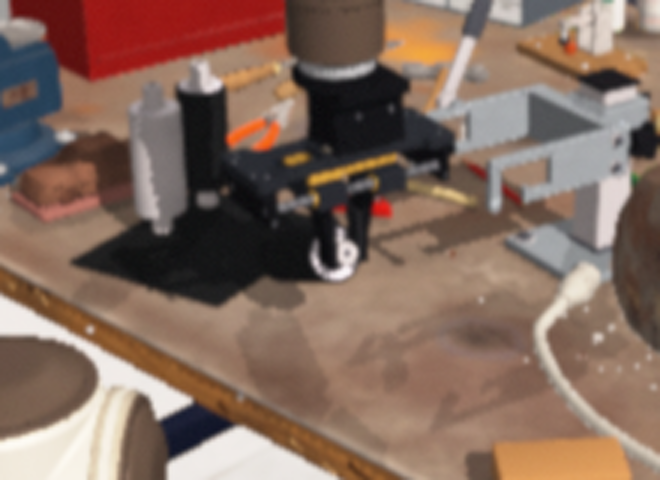

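```bash
python3 - <<'E'
from station import r
import cv2,numpy as np
for c in ("scene","wrist","top"):
    im=r.capture(c); 
    if c=="wrist": cv2.imwrite("pics/w5.png",im[:,:,::-1])
    for d in r.place_of(c,"roller")[:2]: print(c,np.round(d["centre"],4),d["confidence"])
    for d in r.cut_out(c,"roller")[:2]: p=np.argwhere(d["pixels"]);print(c,d["confidence"],len(p),p.min(0),p.max(0))
E
```

```text
scene [0.459  0.2276 0.0705] 0.95
scene 0.72 455 [216 206] [235 238]
scene 0.35 488 [323 367] [358 393]
wrist [0.4564 0.2262 0.0636] 0.8
wrist 0.55 1878 [236 259] [319 303]
top [ 0.4018 -0.1087 -0.001 ] 0.68
top [0.46   0.2296 0.0634] 0.49
```

View pics/w5.png

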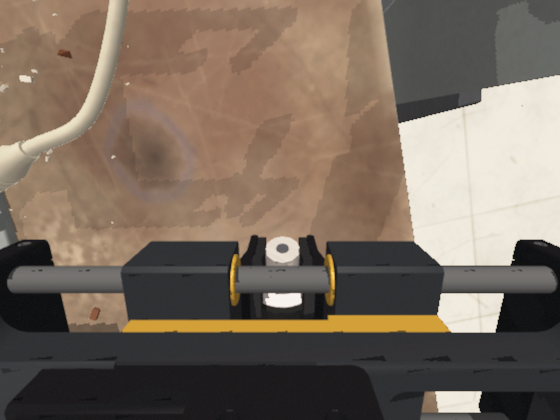

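The end face at (283,248) is tilted upward, so the roller is rotating in the pads, at about 27°. I'll lift it clear briskly and see how far it hangs.

Call:
{"api": "carry_out", "payload": {"steps": [[[-0.5,0,-0.8],0],[[-1,0,-2],0],[[-1.5,0,-7],0],[[-1.5,0,-12],0],[[-1.5,0,-12],0],[[-1.5,0,-12],0]]}}

```text
time_s: 21.5
tcp_pos: [0.4448, 0.1817, 0.2049]
ee_rot: [[-0.245, -0.969, 0.019], [-0.969, 0.245, 0.007], [-0.012, -0.017, -1.0]]
wrist_force: [-0.5, 0.6, -4.5]
gripper_width: 0.221
```

```bash
cat > ang.py <<'E'
from station import r
import numpy as np
s=r.sense();R=s["ee_rot"];g=s["tcp_pos"]-.009*R[:,2];print(s["time_s"],s["tcp_pos"],s["wrist_force"].round(2),s["moment"].round(3))
for c in ("scene","wrist","top"):
    r.capture(c)
    for d in r.place_of(c,"roller")[:2]:
        v=R.T@(np.array(d["centre"])-g);print(c,np.round(d["centre"],4),round(d["confidence"],2),"tool rel",v.round(3),"phi",np.degrees(np.arctan2(v[2],-v[0])).round(1),np.linalg.norm(v).round(3))
E
python3 ang.py
```

```text
21.5 [0.44483589 0.18169382 0.20485549] [-0.46  0.59 -4.51] [-0.181  0.156 -0.08 ]
scene [0.459  0.2325 0.168 ] 0.73 tool rel [-0.052 -0.001  0.047] phi 41.6 0.07
wrist [0.4554 0.2298 0.1658] 0.57 tool rel [-0.049  0.002  0.049] phi 44.9 0.069
```

It hangs at about 43° and is still sagging. Brisk up-and-forward moves with soft stops should swing it further.

Call:
{"api": "carry_out", "payload": {"steps": [[[0,0,0.5],0],[[0,0,1],0],[[-2.5,0,-4],0],[[-5,0,-8],0],[[-6.5,0,-9.5],0],[[-7,0,-10],0],[[-7,0,-9.5],0],[[-7,0,-8.5],0],[[-7,0,-7],0],[[-7,0,-5],0],[[-7,0,-3],0],[[-8,0,-7.5],0],[[-9,0,-10],0],[[-9,0,-10],0]]}}

```text
time_s: 23.2
tcp_pos: [0.4661, 0.2683, 0.304]
ee_rot: [[-0.245, -0.969, 0.019], [-0.97, 0.245, 0.005], [-0.01, -0.017, -1.0]]
wrist_force: [1.1, 0.2, -3.2]
gripper_width: 0.219
```

```bash
python3 ang.py
```

```text
23.2 [0.46605233 0.26827584 0.30395871] [ 1.11  0.16 -3.21] [ 0.027 -0.046  0.003]
wrist [0.4664 0.2781 0.2385] 0.62 tool rel [-0.009  0.003  0.075] phi 83.1 0.075
top [0.4664 0.2728 0.2377] 0.61 tool rel [-0.004  0.002  0.075] phi 87.1 0.075
```

It now hangs at about 85°, nearly vertical. I'll take it over the free part of the mat and lower it.

Call:
{"api": "carry_out", "payload": {"steps": [[[-2,0.2,0],0],[[-4.5,0.3,0],0],[[-7,0.5,1],0],[[-9,0.5,3],0],[[-10.2,0.5,6],0],[[-10.2,0.5,8.5],0],[[-10.2,0.5,11],0],[[-10.2,0.5,13],0],[[-10.2,0.5,14.5],0],[[-10.2,0.5,14.8],0],[[-10.2,0.5,14.8],0]]}}

```text
time_s: 24.6
tcp_pos: [0.4857, 0.3668, 0.1518]
ee_rot: [[-0.245, -0.969, 0.011], [-0.969, 0.245, -0.002], [-0.001, -0.011, -1.0]]
wrist_force: [-0.3, 0.5, -3.6]
gripper_width: 0.215
```

```bash
python3 ang.py; python3 - <<'E'
from station import r
import cv2
im=r.capture("scene");cv2.imwrite("pics/s3.png",cv2.resize(im[120:270,110:330,::-1],None,fx=3,fy=3,interpolation=cv2.INTER_CUBIC))
E
```

```text
24.6 [0.48574025 0.36678232 0.15177451] [-0.32  0.53 -3.64] [ 0.056 -0.05   0.028]
scene [0.4858 0.3777 0.0957] 0.97 tool rel [-0.011  0.003  0.065] phi 80.8 0.066
scene [0.6456 0.2349 0.1654] 0.35 tool rel [ 0.089 -0.187 -0.003] phi -178.3 0.207
top [0.4899 0.3804 0.0941] 0.4 tool rel [-0.014 -0.     0.067] phi 78.0 0.068
```

View pics/s3.png

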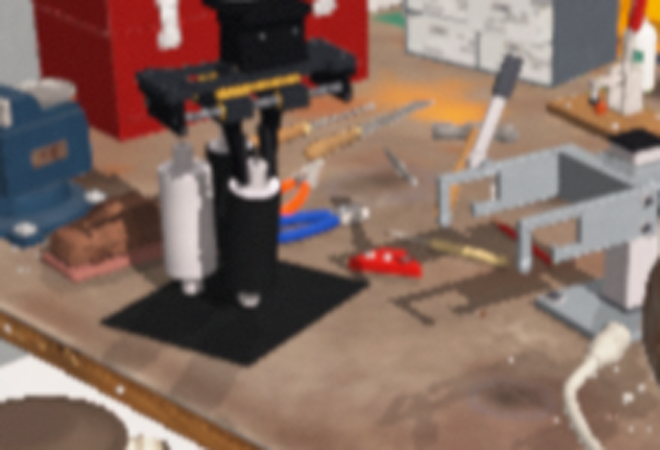

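The roller hangs over the mat about 10° off vertical: stub top at (258,170), lower end at (250,297). The spares are untouched. I'll shift away from the spares and lower to contact.

Call:
{"api": "carry_out", "payload": {"steps": [[[1,0,0],0],[[2,0,0],0],[[2.2,0,0.3],0],[[2.2,0,0.6],0],[[2.2,0,0.9],0],[[2.2,0,1.1],0],[[2.2,0,1.1],0]]}}

```text
time_s: 25.65
tcp_pos: [0.4811, 0.3459, 0.1425]
ee_rot: [[-0.245, -0.969, 0.013], [-0.969, 0.245, 0.001], [-0.004, -0.012, -1.0]]
wrist_force: [0.1, 0.1, -2.0]
gripper_width: 0.216
```

Call:
{"api": "carry_out", "payload": {"steps": [[[0,0,0.15],0],[[0,0,0.25],0],[[-0.3,0,0.25],0],[[-0.6,0,0.25],0],[[-0.9,0,0.25],0],[[-1.2,0,0.22],0],[[-1.5,0,0.2],0],[[-1.5,0,0.2],0]]}}

```text
time_s: 26.45
tcp_pos: [0.4861, 0.3616, 0.1434]
ee_rot: [[-0.244, -0.97, 0.017], [-0.97, 0.244, 0.003], [-0.007, -0.016, -1.0]]
wrist_force: [-1.1, -1.7, 7.5]
gripper_width: 0.219
```

```bash
python3 ang.py
```

```text
26.45 [0.48614979 0.36164942 0.14343239] [-1.08 -1.68  7.51] [-0.418  0.426  0.065]
scene [0.4853 0.3644 0.0846] 0.91 tool rel [-0.002  0.002  0.068] phi 88.3 0.068
wrist [0.4822 0.361  0.0804] 0.88 tool rel [0.002 0.005 0.072] phi 91.6 0.072
top [0.4874 0.3661 0.0826] 0.54 tool rel [-0.004  0.001  0.07 ] phi 86.6 0.07
```

Call:
{"api": "carry_out", "payload": {"steps": [[[-0.1,0,0.05],0],[[-0.2,0,0.05],0],[[-0.2,0,0.05],0],[[-0.2,0,-0.05],0],[[-0.2,0,-0.05],0]]}}

```text
time_s: 27.25
tcp_pos: [0.4864, 0.3633, 0.1434]
ee_rot: [[-0.244, -0.97, 0.016], [-0.97, 0.244, 0.003], [-0.007, -0.015, -1.0]]
wrist_force: [0.4, -0.3, -2.3]
gripper_width: 0.22
```

```bash
python3 ang.py;  python3 - <<'E'
from station import r
import cv2
im=r.capture("wrist");cv2.imwrite("pics/w6.png",im[:,:,::-1])
im=r.capture("scene");cv2.imwrite("pics/s4.png",cv2.resize(im[150:240,150:230,::-1],None,fx=6,fy=6,interpolation=cv2.INTER_CUBIC))
E
```

```text
27.25 [0.48638962 0.36328942 0.14339679] [ 0.38 -0.32 -2.32] [0.184 0.043 0.028]
scene [0.49   0.369  0.0844] 0.91 tool rel [-0.006 -0.001  0.068] phi 85.0 0.068
scene [ 3.852e-01 -3.157e-01 -2.000e-04] 0.63 tool rel [ 0.684 -0.066  0.149] phi 167.7 0.703
wrist [0.4892 0.3699 0.0824] 0.95 tool rel [-0.007 -0.     0.07 ] phi 84.6 0.07
top [0.4889 0.3696 0.0826] 0.49 tool rel [-0.006  0.     0.07 ] phi 84.8 0.07
```

View pics/s4.png

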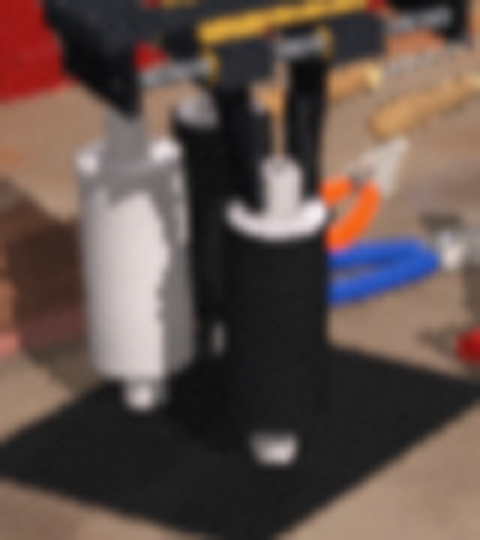

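The standing pose shows a slight lean: stub top at (281,165), foot at (274,450), where perspective alone would put the foot further right. With the three network readings, φ is about 85°. I'll press lightly and take the top about 11 mm toward the foot.

Call:
{"api": "carry_out", "payload": {"steps": [[[0,0,0.15],0],[[-0.2,0,0.25],0],[[-0.4,0,0.3],0],[[-0.6,0,0.3],0],[[-0.8,0,0.3],0],[[-1.0,0,0.3],0],[[-1.1,0,0.3],0],[[-1.1,0,0.3],0]]}}

```text
time_s: 28.45
tcp_pos: [0.4902, 0.3745, 0.1435]
ee_rot: [[-0.243, -0.97, 0.02], [-0.97, 0.243, 0.004], [-0.009, -0.018, -1.0]]
wrist_force: [-1.5, -1.6, 6.9]
gripper_width: 0.225
```

```bash
python3 ang.py
```

```text
28.45 [0.49020703 0.37450612 0.14348686] [-1.46 -1.62  6.92] [-0.378  0.512  0.001]
scene [0.4855 0.3739 0.0836] 0.76 tool rel [0.002 0.006 0.069] phi 91.9 0.069
wrist [0.4879 0.3738 0.0809] 0.85 tool rel [0.002 0.003 0.072] phi 91.5 0.072
top [0.4902 0.3737 0.0828] 0.68 tool rel [0.001 0.001 0.07 ] phi 91.1 0.07
```

Call:
{"api": "carry_out", "payload": {"steps": [[[0,0,-0.05],0],[[0,0,-0.08],0],[[0,0,-0.08],0]]}}

```text
time_s: 29.05
tcp_pos: [0.4899, 0.3741, 0.1436]
ee_rot: [[-0.243, -0.97, 0.019], [-0.97, 0.243, 0.004], [-0.008, -0.017, -1.0]]
wrist_force: [-0.6, 0.3, -2.3]
gripper_width: 0.218
```

```bash
python3 ang.py
```

```text
29.05 [0.48987165 0.37412018 0.14364635] [-0.6   0.33 -2.34] [ 0.085 -0.006 -0.013]
scene [0.4925 0.378  0.085 ] 0.68 tool rel [-0.004 -0.001  0.068] phi 86.7 0.068
top [0.4925 0.3739 0.0827] 0.49 tool rel [ 0.    -0.002  0.07 ] phi 90.1 0.07
```

Call:
{"api": "carry_out", "payload": {"steps": [[[-0.1,0,0.08],0],[[-0.2,0,0.1],0],[[-0.2,0,0.08],0]]}}

```text
time_s: 29.65
tcp_pos: [0.4908, 0.3764, 0.1436]
ee_rot: [[-0.243, -0.97, 0.02], [-0.97, 0.243, 0.004], [-0.009, -0.018, -1.0]]
wrist_force: [-0.6, -0.7, 0.7]
gripper_width: 0.22
```

Call:
{"api": "carry_out", "payload": {"steps": [[[0,0,0],0],[[0,0,0],0],[[0,0,0],0],[[0,0,0],0],[[0,0,0],0]], "gripper": 0.2}}

```text
time_s: 30.15
tcp_pos: [0.4908, 0.3765, 0.1437]
ee_rot: [[-0.243, -0.97, 0.02], [-0.97, 0.243, 0.004], [-0.009, -0.018, -1.0]]
wrist_force: [0.1, 0.8, 0.5]
gripper_width: 0.559
```

```bash
python3 ang.py
```

```text
30.15 [0.49082264 0.37648784 0.14365184] [0.08 0.79 0.46] [ 0.061 -0.004  0.003]
scene [0.4946 0.3874 0.0845] 0.91 tool rel [-0.011  0.     0.068] phi 80.9 0.069
wrist [0.4917 0.3786 0.0799] 0.91 tool rel [-0.002  0.001  0.073] phi 88.7 0.073
top [0.491  0.3789 0.0824] 0.64 tool rel [-0.002  0.002  0.07 ] phi 88.5 0.07
```

Call:
{"api": "carry_out", "payload": {"steps": [[[0,0,-1],0],[[0,0,-2.5],0],[[0,0,-5],0],[[0,0,-9],0],[[0,0,-13],0],[[5,0,-15],0],[[10,0,-15],0],[[15,0,-15],0],[[18,0,-15],0],[[18,0,-15],0],[[18,0,-15],0]]}}

```text
time_s: 31.55
tcp_pos: [0.4442, 0.2008, 0.2933]
ee_rot: [[-0.244, -0.97, 0.022], [-0.97, 0.244, 0.006], [-0.011, -0.02, -1.0]]
wrist_force: [0.8, -0.2, 0.6]
gripper_width: 0.599
```

```bash
python3 - <<'E'
from station import r
import cv2,numpy as np
s=r.sense();print(s["time_s"],s["tcp_pos"])
for c in ("scene","top"):
    im=r.capture(c)
    if c=="scene": cv2.imwrite("pics/s5.png",cv2.resize(im[110:260,110:360,::-1],None,fx=3,fy=3,interpolation=cv2.INTER_CUBIC))
    for t in ("roller","spare_a","lever_grip","lever_pivot","sanding_block","offcut","mat"):
        print(c,t,[(np.round(d["centre"],4).tolist(),round(d["confidence"],2)) for d in r.place_of(c,t)][:3])
E
```

```text
31.55 [0.44422107 0.20075631 0.29332115]
scene roller [([0.4937, 0.3882, 0.0844], 0.87)]
scene spare_a [([0.4869, 0.4729, 0.0789], 0.72), ([0.5583, 0.4893, 0.0824], 0.55)]
scene lever_grip []
scene lever_pivot [([0.6479, 0.2357, 0.1602], 0.63), ([0.6861, 0.2281, 0.2387], 0.2)]
scene sanding_block [([0.3988, -0.1065, 0.0015], 0.72)]
scene offcut [([0.6327, 0.1533, -0.0035], 0.69)]
scene mat [([0.5009, 0.4168, 0.0026], 0.74)]
top roller [([0.492, 0.3838, 0.0812], 0.64)]
top spare_a [([0.5584, 0.4834, 0.0834], 0.98), ([0.4861, 0.4763, 0.0809], 0.83)]
top lever_grip [([0.6914, 0.2253, 0.2351], 0.46)]
top lever_pivot [([0.6466, 0.2369, 0.1629], 0.72)]
top sanding_block [([0.4014, -0.1074, -0.0021], 0.81)]
top offcut [([0.3808, -0.309, 0.0012], 0.82)]
top mat [([0.4994, 0.4197, 0.0021], 0.57)]
```

View pics/s5.png

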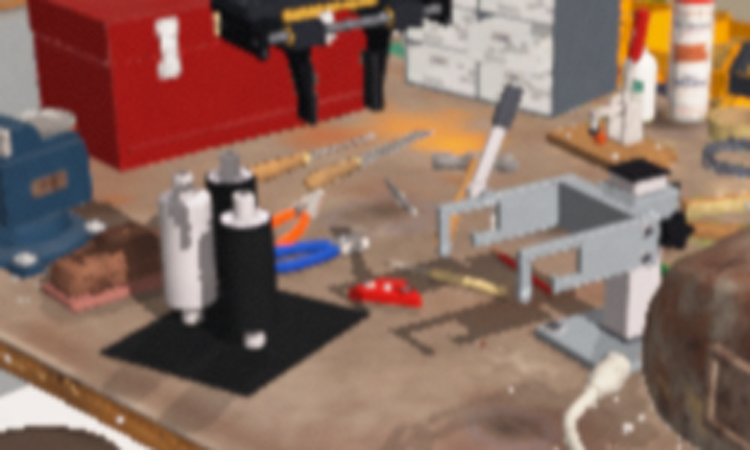

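The roller stands free and upright, stub top at (247,205) and foot at (255,340), parallel to the spares. The lever is thrown back, with its tip at (510,100). I'm handing the job in.

```bash
python3 -c "
from station import r
print(r.finish_job())"
```

```text
the job is handed in; nothing more can be done
None
```

The roller is out of the head and standing upright on the mat with the two spares. I handed the job in at about 31.7 s of the 64 s allowed.

- **Lever:** I gripped the paddle and swung it back. Later camera estimates gave 2.03 to 2.14 rad, above the 1.9 rad that counts as fully open. It stayed open.
- **Removal:** I gripped the tyre, lifted the axle about 6 mm, brought it 30 mm forward and lowered it out of the slots. The gripper held it all the way down. I laid it on the bench about 185 mm in front of the notch and let go.
- **Standing it up:** The tool cannot tilt. I took the roller by one stub, let it swing to hang vertically in the pads, and set it on the mat.

**Last checks:**
- The networks put the roller's centre at z = 81 to 84 mm, against the expected 82 mm. Their horizontal positions differ by about 4 mm. In the picture it stands parallel to the spares.
- The spares and the sanding block read within a few millimetres of where they started.
- The top camera found the offcut in place. The scene camera's report for it was a false hit on the head.
- Just after release, the scene camera's reading implied a lean of about 9°, while the other two cameras gave about 1.5°. The final picture, with the roller standing free, shows no lean.

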